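# Clear the serving board and set out the card stands

## Task

Pick up the wooden scraper block and, holding it, sweep every piece of brittle off the marble slab into the steel crumb trough along its open edge, without touching the pieces with the fingers. Once the slab is clear, stand every toppled wooden card stand upright on it, and lay the scraper to rest sole down, lengthways and centred, on its narrow raised bar. Leave the other things on the counter where they are.

Things in the scene. Friction and masses are not known exactly. Their poses are not given: they have to be found in the camera images.
- board: fixed marble slab 240 x 240 mm, top 40 mm above the counter; 10 mm wide steel lips, 8 mm above the slab, outside its +x, -x, +y edges (inner faces at 120 mm). No lip at -y: there it drops into an open steel trough, inside x +-120, y -120 to -216 mm, floor 6 mm, walls 34 mm above the counter. Origin: counter level under the slab middle; z up; turned up to 0.2 rad
- scraper: wooden scraper block, at first standing on its sole at the slab's +y end: block 120 mm long (x) x 30 mm thick (y) x 38 mm tall, flat sole, with a handle ridge on top, 70 mm long (x) x 18 mm thick (y), reaching from 38 to 90 mm above the sole. Origin: centre of the sole; z up. About 0.22 kg
- rest: fixed rest for the scraper: a narrow horizontal wooden bar, 140 mm long (x) and 24 mm wide (y), its flat top 60 mm above the counter, on two legs and a 140 x 70 x 4 mm foot plate. No lips. Origin: at counter level under the middle of the bar; x along the bar, z up
- stand1: wooden card stand, 110 mm tall, at first toppled, lying on the counter: square foot 52 x 52 x 16 mm, round post 18 mm thick from 16 to 90 mm up, square head 26 x 26 mm from 90 to 110 mm. Origin: centre of foot underside; z along the post to the head. 0.16 kg; centre of mass 17 mm up, so standing on its foot but leaning up to 40 degrees it rocks upright. May be absent
- stand2: wooden card stand, 110 mm tall, at first toppled, lying on the counter: square foot 52 x 52 x 16 mm, round post 18 mm thick from 16 to 90 mm up, square head 26 x 26 mm from 90 to 110 mm. Origin: centre of foot underside; z along the post to the head. 0.16 kg; centre of mass 17 mm up, so standing on its foot but leaning up to 40 degrees it rocks upright. May be absent
- stand3: wooden card stand, 110 mm tall, at first toppled, lying on the counter: square foot 52 x 52 x 16 mm, round post 18 mm thick from 16 to 90 mm up, square head 26 x 26 mm from 90 to 110 mm. Origin: centre of foot underside; z along the post to the head. 0.16 kg; centre of mass 17 mm up, so standing on its foot but leaning up to 40 degrees it rocks upright. May be absent
- shard1: broken piece of nut brittle, about 30 x 20 x 11 mm, brown, lying loose on the slab; origin: centre of its underside. May be absent
- shard2: broken piece of nut brittle, about 30 x 20 x 11 mm, brown, lying loose on the slab; origin: centre of its underside. May be absent
- shard3: broken piece of nut brittle, about 30 x 20 x 11 mm, brown, lying loose on the slab; origin: centre of its underside. May be absent
- shard4: broken piece of nut brittle, about 30 x 20 x 11 mm, brown, lying loose on the slab; origin: centre of its underside. May be absent
- shard5: broken piece of nut brittle, about 30 x 20 x 11 mm, brown, lying loose on the slab; origin: centre of its underside. May be absent
- shard6: broken piece of nut brittle, about 30 x 20 x 11 mm, brown, lying loose on the slab; origin: centre of its underside. May be absent
- shard7: broken piece of nut brittle, about 30 x 20 x 11 mm, brown, lying loose on the slab; origin: centre of its underside. May be absent
- cup: bystander, to be left where it is: white mug, 68 mm wide, 58 mm tall; origin: under its middle
- jar: bystander, to be left where it is: amber jar, 60 mm wide, 85 mm tall; origin: under its middle
- sugar: bystander, to be left where it is: clear sugar bottle, 60 mm wide, 130 mm tall; origin: under its middle
- espresso: bystander, to be left where it is: small blue cup, 60 mm wide, 50 mm tall; origin: under its middle
- bowl: bystander, to be left where it is: white bowl, 120 mm wide, 45 mm tall; origin: under its middle
- tin: bystander, to be left where it is: tin, 72 mm wide, 90 mm tall; origin: under its middle
- spatula: bystander, to be left where it is: spatula about 240 mm long lying flat; origin: near its middle

How it is judged (in metres and radians):
On the way, in this order (a step that is already met when the one before it is completed fails the run):
1. all pieces of brittle lie in the trough, the scraper being held in the gripper (x of shard1 in the frame of board between -0.125 and 0.125 m and y of shard1 in the frame of board between -0.218 and -0.116 m and z of each of shard1, shard2, shard3, shard4, shard5, shard6, shard7 in the frame of board below 0.037 m and x of shard2 in the frame of board between -0.125 and 0.125 m and y of shard2 in the frame of board between -0.218 and -0.116 m and x of shard3 in the frame of board between -0.125 and 0.125 m and y of shard3 in the frame of board between -0.218 and -0.116 m and x of shard4 in the frame of board between -0.125 and 0.125 m and y of shard4 in the frame of board between -0.218 and -0.116 m and x of shard5 in the frame of board between -0.125 and 0.125 m and y of shard5 in the frame of board between -0.218 and -0.116 m and x of shard6 in the frame of board between -0.125 and 0.125 m and y of shard6 in the frame of board between -0.218 and -0.116 m and x of shard7 in the frame of board between -0.125 and 0.125 m and y of shard7 in the frame of board between -0.218 and -0.116 m and contact force between the fingers and scraper above 0.5 N), for 0.2 s.
2. after that, every card stand stands upright on the slab (x of stand1 in the frame of board between -0.115 and 0.115 m and y of stand1 in the frame of board between -0.115 and 0.115 m and z of stand1 in the frame of board between 0.034 and 0.046 m and angle between each of stand1, stand2, stand3's own z axis and vertical below 0.08 rad and linear speed of each of stand1, stand2, stand3 below 0.03 m/s and x of stand2 in the frame of board between -0.115 and 0.115 m and y of stand2 in the frame of board between -0.115 and 0.115 m and z of stand2 in the frame of board between 0.034 and 0.046 m and x of stand3 in the frame of board between -0.115 and 0.115 m and y of stand3 in the frame of board between -0.115 and 0.115 m and z of stand3 in the frame of board between 0.034 and 0.046 m), for 0.2 s.
At the end, for the whole second after the job is handed in: All pieces in the trough, below the slab top; each stand upright (0.08 rad), foot centre on the slab 5 mm inside its edges; scraper sole down on the bar (upright 0.08 rad, within 15 mm across, 45 mm along, lengthways 0.3 rad); all at rest (all of step 2 and x of shard1 in the frame of board between -0.125 and 0.125 m and y of shard1 in the frame of board between -0.218 and -0.116 m and z of each of shard1, shard2, shard3, shard4, shard5, shard6, shard7 in the frame of board below 0.037 m and x of shard2 in the frame of board between -0.125 and 0.125 m and y of shard2 in the frame of board between -0.218 and -0.116 m and x of shard3 in the frame of board between -0.125 and 0.125 m and y of shard3 in the frame of board between -0.218 and -0.116 m and x of shard4 in the frame of board between -0.125 and 0.125 m and y of shard4 in the frame of board between -0.218 and -0.116 m and x of shard5 in the frame of board between -0.125 and 0.125 m and y of shard5 in the frame of board between -0.218 and -0.116 m and x of shard6 in the frame of board between -0.125 and 0.125 m and y of shard6 in the frame of board between -0.218 and -0.116 m and x of shard7 in the frame of board between -0.125 and 0.125 m and y of shard7 in the frame of board between -0.218 and -0.116 m and x of scraper in the frame of rest between -0.045 and 0.045 m and y of scraper in the frame of rest between -0.015 and 0.015 m and z of scraper in the frame of rest between 0.055 and 0.066 m and angle between the x axis of scraper and the x axis of rest, either way round below 0.3 rad and angle between scraper's own z axis and vertical below 0.08 rad and linear speed of scraper below 0.03 m/s); the robot touches nothing.
It fails at once if the fingers touch a piece of brittle (contact force between the fingers and shard1 above 0.3 N or contact force between the fingers and shard2 above 0.3 N or contact force between the fingers and shard3 above 0.3 N or contact force between the fingers and shard4 above 0.3 N or contact force between the fingers and shard5 above 0.3 N or contact force between the fingers and shard6 above 0.3 N or contact force between the fingers and shard7 above 0.3 N).
It fails at once if a bystander is moved more than 40 mm (distance of any of cup, jar, sugar, espresso, bowl, tin, spatula from where it was at the start of the episode above 0.04 m).
Of stand1, stand2, stand3 only 2 to 3 are there at a start; the rules pass over those that are not, and their reading is None.
Of shard1, shard2, shard3, shard4, shard5, shard6, shard7 only 4 to 7 are there at a start; the rules pass over those that are not, and their reading is None.
At some moment in a run one of stand1, stand2, stand3 may be knocked a few centimetres aside while the robot is not near it.
Once in a run the grip may slacken for a moment while it holds something.
It also fails if it takes over 208 s, if anything falls off the work surface, if the arm or the gripper's body presses on something with over 40 N, if the wrist force passes 120 N, or if a joint passes its speed limit or range.

## Robot

A 7-joint arm with a two-finger parallel gripper is mounted at the origin on the work surface. World frame = base frame: x ahead of the robot, y to its left, z up, the work surface at z = 0. Lengths are in mm, angles in rad, forces in N, time in s.
With the tool pointing down it reaches from about 425 to 800 mm from the base axis. Payload 8.3 kg.
Tool frame: the origin (TCP) lies at the very end of the fingers, on their centre line; the grasp point (between the pads) lies 19 mm behind it; z points along the fingers, y is the line along which they close (so a half turn about z gives the same grasp; the last joint's range is limited). The gripper opens to 85 mm and grips with 20 to 120 N. Pads are 22 mm wide; open, the fingers measure 114 mm over their backs; the gripper's body (76 mm by 85 mm) begins 54 mm behind the grasp point. The pads swing forward as they close: fully open they stand 13 mm farther back than shut.
Start: joints at [-1.403, 0.383, 0.016, 1.37, -0.006, 1.388, -0.046], TCP at [142.921, 608.421, 231.279] pointing down, gripper open.
Joint ranges: [-2.95, 2.95], [-0.25, 2.06], [-1.52, 1.56], [0.18, 2.33], [-1.44, 4.58], [0.02, 2.06], [-3.01, 3.01]. Speed limits (rad/s): [2.39, 2.39, 3.01, 3.01, 3.14, 3.14, 3.14].

## Interface

Orientations are given as a unit quaternion [x, y, z, w].
In Python, from station import ctrl gives the robot as it stands.
- The arm moves only by the tool apply_moves, never from a script. Its argument "steps" is a list of rows, each an object with "linear": the shift along the world's x, y, z as a fraction of full scale, a list of three; "twist": the turn about the world's z as a fraction of full scale; "grip": the opening, from -1 (shut) to 1 (fully open). A call has 1 to 12 rows; each row shifts and turns the commanded pose from where the row before left it; what a row does not reach is not made up. Full scale, the value 1, is 0.5 m for a shift and 45 degrees for a turn. A row lasts 1/10 s, in which the tool goes at most 50 mm and 8.59 degrees, less where a joint would pass 70% of its speed; a pose out of reach is approached as far as the arm can. A call with a number of a shift or a turn outside -1 to 1 is refused whole. A call with a gripper value outside its range is refused whole. The fingers move at their own pace and stop on an object; "force" is the grip in N (left out, the last holds). Time passes only in rows, so rows that do not move let the fingers close. It gives the time, the measured TCP pose, the force, the opening and the grip force at its end, in the units of the state.
- ctrl.get_state(): the state, without advancing time (a new reading comes with each control period).
- ctrl.camera(name): name is "side" or "top"; returns a dict with "img" (384x512x3 uint8, red, green, blue), "range_z" (384x512 float32, mm along the optical axis (not along the pixel's ray), 0 where there is no reading), "mtx" (3x3 intrinsics, pixels), "cam_to_world" (4x4, takes a point from camera to world coordinates). Camera axes: x right, y up, looking along -z (the intrinsics and any distortion apply to the point x, -y, -z); pixel columns grow to the right and rows downward; lengths in mm; the calibration is good to about 2 mm. A picture is of the moment at which its call begins.
- ctrl.hand_in(): hands the job in; it is judged then, once.
Trained networks look in a picture, given as the dict that the camera call returned (one of the last four; its "shot" number tells which), for a name from the list of things; names that differ only in an ending like _2 or _b are one class to them, and where a whole thing is asked for, a point or a joint stands for the part that bears it (a point fixed in the world has none). Each returns a list of dicts, best first, with "confidence" (0 to 1); they miss things now and then, are a little off and sometimes report something else, mostly with a low value. They report only what shows in the picture. A call takes as long as a camera call.
- ctrl.spot_in(target, picture): "at" ([column, row] in pixels, amid what is visible of it).
- ctrl.silhouettes(target, picture): "pixels" (384x512 bool, what is visible of it) and "at" ([column, row] in pixels, amid what is visible of it).
The state is a dict: "clock": time; "joint_positions": joint angles; "joint_velocities": joint speeds; "tau": joint torques, N m; "tool_pos": TCP position; "tool_rot": TCP orientation; "contact_force": force on the tool from outside, world axes, zero at the start; "wrist_torque": the same for the moment, N m; "gripper_width": opening from 0.0 (shut) to 1.0 (fully open); "gripper_force": force on a finger pad.
Only numpy, scipy, OpenCV 4.12 (cv2) and the standard library are available. Lean on these libraries where they do the work, as an engineer would, in place of code of your own. Each camera call takes 0.05 s, during which the arm holds its last target. There are 200 camera calls.

## Working session

There is one attempt and no reset: what is moved stays moved. The work goes in short steps, Python scripts to look and compute and a tool call to move; the robot and the scene stay as the last step left them, time stands still between calls to the robot, and variables do not carry over. Pictures are saved under pics/ and viewed, at most 14 in all, crops included, and the job is handed in when it is done.

Besides the shell and the picture viewer there is one more tool, called after "Call:" by a JSON object that holds its "name" and its "arguments", one argument or row to a line. apply_moves: Moves the arm, as the interface text tells. Its arguments: {"type":"object","properties":{"steps":{"type":"array","items":{"type":"object","properties":{"linear":{"type":"array","items":{"type":"number","minimum":-1,"maximum":1}},"twist":{"type":"number","minimum":-1,"maximum":1},"grip":{"type":"number"}}}},"force":{"type":"number"}},"required":["steps"]}

```bash
ls; mkdir -p pics
cat > h.py <<'E'
import numpy as np, cv2
from station import ctrl
def cloud(p):
    z=p["range_z"]; K=p["mtx"]; v,u=np.mgrid[:384,:512]
    X=(u-K[0,2])/K[0,0]*z; Y=(v-K[1,2])/K[1,1]*z
    c=np.stack([X,-Y,-z,np.ones_like(z)],-1)@np.array(p["cam_to_world"]).T
    c=c[...,:3]; c[z<=0]=np.nan
    return c
def save(p,n): cv2.imwrite(f"pics/{n}.png",p["img"][...,::-1])
E
python3 - <<'E'
from h import *
print(ctrl.get_state())
for n in("top","side"):
    p=ctrl.camera(n); save(p,n+"0"); print(n,p["mtx"],p["cam_to_world"],p.keys())
    np.savez(n+"0.npz",c=cloud(p))
    c=cloud(p)
    for t in ["board","scraper","rest","stand1","shard1","cup","jar","sugar","espresso","bowl","tin","spatula"]:
        for d in ctrl.silhouettes(t,p):
            m=d["pixels"]; q=c[m]; q=q[~np.isnan(q[:,0])]
            if len(q): print(t,round(d["confidence"],2),np.round(d["at"]),m.sum(),np.round(np.median(q,0)),np.round(np.percentile(q,2,0)),np.round(np.percentile(q,98,0)))
E
```

```text
pics
{'clock': 0.0, 'joint_positions': array([-1.40289491,  0.38426637,  0.01634963,  1.37117356, -0.00632819,
        1.38819226, -0.04646744]), 'joint_velocities': array([ 1.32664955e-03, -1.16803572e-03,  3.33972819e-04,  3.56284339e-06,
       -1.07186161e-03, -1.01789978e-04,  1.53487193e-03]), 'tau': array([ 7.40883843e-04, -6.27588844e+01,  8.44673719e-01, -3.71828592e+01,
        1.65849278e-02,  1.41909122e-02,  7.40453800e-06]), 'tool_pos': array([142.79891608, 607.94434346, 230.25228878]), 'tool_rot': array([ 1.15088250e-01,  9.93354772e-01, -9.89276002e-04, -1.14243628e-04]), 'contact_force': array([-0.27337795,  0.14704865, -0.54214528]), 'wrist_torque': array([-0.00434803, -0.0386285 ,  0.01983784]), 'gripper_force': 0.0, 'gripper_width': 1.001773419845018}
top [[484.96418005   0.         251.80268439]
 [  0.         484.96418005 199.86997466]
 [  0.           0.           1.        ]] [[ 2.42232750e-02  9.97536594e-01 -6.58329409e-02  4.28528269e+02]
 [-9.99534781e-01  2.53873092e-02  1.69028467e-02 -1.18805797e+01]
 [ 1.85325294e-02  6.53928718e-02  9.97687485e-01  1.
[... 3370 characters left out ...]
499. -40.  49.] [484. -56.  37.] [514. -33.  52.]
shard1 0.51 [260. 181.] 70 [546. -43.  48.] [533. -68.  37.] [561. -30.  54.]
shard1 0.44 [271. 199.] 83 [503.  25.  48.] [488.   9.  37.] [518.  36.  52.]
cup 0.61 [337. 297.] 1259 [310. 298.  29.] [256. 266.  -2.] [347. 345.  57.]
jar 0.73 [162. 240.] 796 [745. 246.  58.] [724. 212.   2.] [775. 259.  86.]
espresso 0.53 [343. 152.] 291 [ 318. -261.   32.] [ 294. -305.    4.] [ 343. -247.   49.]
bowl 0.66 [271. 106.] 450 [ 594. -553.   26.] [ 543. -582.    2.] [ 643. -466.   44.]
tin 0.62 [174. 329.] 1642 [627. 478.  80.] [600. 434.   4.] [665. 498.  91.]
spatula 0.63 [332. 118.] 416 [ 366. -496.    2.] [ 224. -529.   -4.] [ 445. -437.   19.]
```

```bash
python3 -c "
import cv2
a=cv2.imread('pics/top0.png')[80:320,60:450];b=cv2.imread('pics/side0.png')[70:350,120:380]
cv2.imwrite('pics/top0c.png',cv2.resize(a,None,fx=2,fy=2,interpolation=2));cv2.imwrite('pics/side0c.png',cv2.resize(b,None,fx=2,fy=2,interpolation=2))"
```

```text
(no output)
```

View pics/top0c.png

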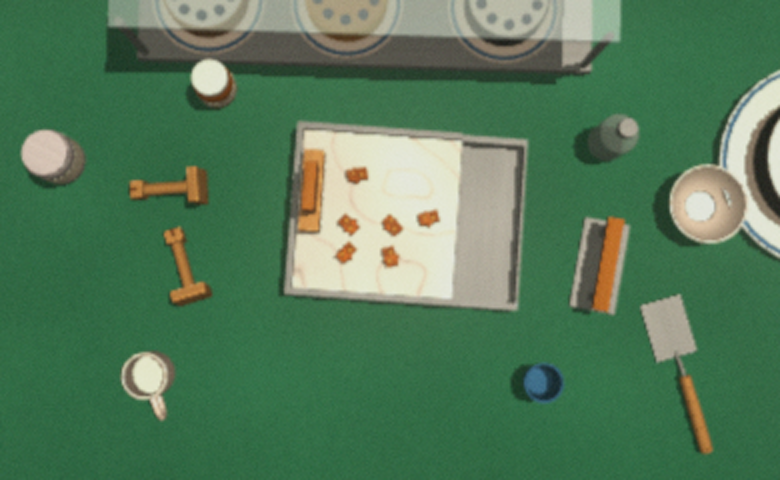

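View pics/side0c.png

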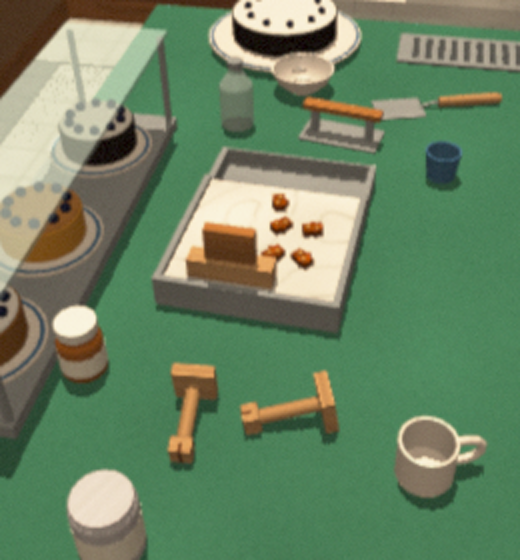

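The top view shows six pieces (crop px 357,175 / 347,224 / 392,225 / 428,218 / 346,253 / 390,257). Two toppled stands lie left of the slab at (170,187) and (186,265), and the scraper is at (311,190). The rest bar is at (607,265) and the trough is on the right. The side view agrees. Next I'll fit the poses.

```bash
cat >> h.py <<'E'
def rect(q):
    (cx,cy),(w,h),a=cv2.minAreaRect(q[:,:2].astype(np.float32)); return np.round([cx,cy,w,h,a],1)
def clean(m):
    m=m.astype(np.uint8); n,l,s,_=cv2.connectedComponentsWithStats(m,connectivity=8)
    return l==1+np.argmax(s[1:,4])
E
cat > fit.py <<'E'
from h import *
for n in("top","side"):
    c=np.load(n+"0.npz")["c"]; z=c[...,2]; X,Y=c[...,0],c[...,1]
    im=cv2.imread(f"pics/{n}0.png").astype(int); mx,mn=im.max(2),im.min(2)
    reg=(X>400)&(X<720)&(Y>-280)&(Y<130)
    white=clean(reg&(mn>150)&(abs(z-40)<12)); print(n,"slab",rect(c[white]),np.median(z[white]),white.sum())
    steel=clean(reg&(z>15)&(z<60)&(mx-mn<60)); print("outer",rect(c[steel]),steel.sum())
    sc=(X>500)&(X<680)&(Y>45)&(Y<105)
    for lo,hi in((120,137),(70,85)):
        m=sc&(z>lo)&(z<hi)
        if m.sum()>10: print("scr",lo,rect(c[m]),m.sum(),np.round(np.median(c[m],0)))
    m=(X>400)&(X<600)&(Y>-430)&(Y<-310)&(z>52)&(z<68)&(im[...,2]-im[...,0]>50); print("rest",rect(c[m]),m.sum(),np.round(np.mean(c[m],0),1))
    m=(X>400)&(X<650)&(Y>200)&(Y<380)&(z>4); k,l=cv2.connectedComponents(m.astype(np.uint8))
    for i in range(1,k):
        q=c[l==i]
        if len(q)>60:
            t=q[q[:,2]>38]; print("stand",len(q),rect(q),"foottop",np.round(t.mean(0)) if len(t) else None)
E
python3 fit.py
```

```text
top slab [559.4 -68.7 328.1 248.1  87.2] 39.227322333431516 5472
outer [563.8 -69.6 351.2 260.2  87.3] 6722
scr 120 [594.9  73.8  18.2  69.6  87.4] 160 [595.  74. 129.]
scr 70 [595.1  73.8  30.1 120.1  87.6] 230 [583.  70.  78.]
rest [ 497.6 -369.6   26.1  140.1   80.8] 378 [ 497.3 -369.1   59.1]
stand 391 [604.7 298.8 128.   52.4  86.7] foottop [602. 251.  50.]
stand 369 [477.8 274.8 114.3  64.4  23. ] foottop [440. 252.  50.]
side slab [561.8 -26.2 251.8 246.   87.6] 38.412610909658156 2707
outer [561.9 -69.4 359.4 261.   87.4] 4780
scr 120 [592.5  75.9  20.8  69.7  85.8] 178 [592.  79. 128.]
scr 70 [592.5  75.9  33.  118.7  89. ] 307 [589.  83.  76.]
rest [ 495.7 -366.5   36.4  137.8   81.5] 196 [ 495.4 -365.6   57.1]
stand 648 [592.  297.6  52.6 109.2   9.2] foottop [599. 255.  49.]
stand 563 [478.4 274.2 110.1  54.8  25.9] foottop [438. 258.  50.]
```

Call:
{"name": "apply_moves", "arguments": {
  "steps": [
    {"linear":[0.06,-0.08,0],"twist":0.118,"grip":1},
    {"linear":[0.06,-0.08,0],"twist":0.118,"grip":1},
    {"linear":[0.07,-0.08,0],"twist":0,"grip":1},
    {"linear":[0.07,-0.08,0],"twist":0,"grip":1},
    {"linear":[0.07,-0.08,0],"twist":0,"grip":1},
    {"linear":[0.07,-0.08,0],"twist":0,"grip":1},
    {"linear":[0.07,-0.08,0],"twist":0,"grip":1},
    {"linear":[0.07,-0.08,0],"twist":0,"grip":1},
    {"linear":[0.07,-0.08,0],"twist":0,"grip":1},
    {"linear":[0.07,-0.08,0],"twist":0,"grip":1},
    {"linear":[0.07,-0.08,0],"twist":0,"grip":1},
    {"linear":[0,0,0],"twist":0,"grip":1}
  ]
}}

```text
clock: 2.5
tool_pos: [503.4, 181.8, 231.7]
tool_rot: [0.028, 1.0, -0.001, 0.001]
contact_force: [-0.2, -0.0, -0.7]
gripper_width: 0.997
gripper_force: 0.0
```

Call:
{"name": "apply_moves", "arguments": {
  "steps": [
    {"linear":[0.05,-0.06,0],"twist":0.013,"grip":1},
    {"linear":[0.05,-0.06,0],"twist":0,"grip":1},
    {"linear":[0.05,-0.06,0],"twist":0,"grip":1},
    {"linear":[0,0,0],"twist":0,"grip":1},
    {"linear":[0,0,0],"twist":0,"grip":1},
    {"linear":[0,0,0],"twist":0,"grip":1}
  ]
}}

```text
clock: 3.1
tool_pos: [573.8, 100.9, 231.1]
tool_rot: [0.017, 1.0, 0.0, -0.0]
contact_force: [0.8, 0.3, -0.1]
gripper_width: 0.994
gripper_force: 0.0
```

Call:
{"name": "apply_moves", "arguments": {
  "steps": [
    {"linear":[0.02,-0.027,-0.04],"twist":-0.014,"grip":1},
    {"linear":[0.021,-0.026,-0.06],"twist":0,"grip":1},
    {"linear":[0,0,-0.06],"twist":0,"grip":1},
    {"linear":[0,0,0],"twist":0,"grip":1},
    {"linear":[0,0,0],"twist":0,"grip":1}
  ]
}}

```text
clock: 3.6
tool_pos: [594.2, 74.8, 151.7]
tool_rot: [0.022, 1.0, 0.0, -0.0]
contact_force: [-0.1, -0.2, 0.9]
gripper_width: 1.002
gripper_force: 0.0
```

Call:
{"name": "apply_moves", "arguments": {
  "steps": [
    {"linear":[0,0,-0.06],"twist":0,"grip":1},
    {"linear":[0,0,-0.06],"twist":0,"grip":1},
    {"linear":[0,0,-0.012],"twist":0,"grip":1},
    {"linear":[0,0,0],"twist":0,"grip":1},
    {"linear":[0,0,0],"twist":0,"grip":-1},
    {"linear":[0,0,0],"twist":0,"grip":-1},
    {"linear":[0,0,0],"twist":0,"grip":-1},
    {"linear":[0,0,0],"twist":0,"grip":-1},
    {"linear":[0,0,0],"twist":0,"grip":-1},
    {"linear":[0,0,0],"twist":0,"grip":-1},
    {"linear":[0,0,0],"twist":0,"grip":-1}
  ],
  "force": 90
}}

```text
clock: 4.7
tool_pos: [595.2, 73.2, 85.9]
tool_rot: [0.023, 1.0, 0.0, 0.0]
contact_force: [-0.1, 0.2, 5.9]
gripper_width: 0.2
gripper_force: 88.5
```

Call:
{"name": "apply_moves", "arguments": {
  "steps": [
    {"linear":[0,0,0.004],"twist":0,"grip":-1},
    {"linear":[0,0,0],"twist":0,"grip":-1},
    {"linear":[-0.002,-0.02,0],"twist":0,"grip":-1},
    {"linear":[-0.002,-0.024,0],"twist":0,"grip":-1},
    {"linear":[-0.002,-0.024,0],"twist":0,"grip":-1},
    {"linear":[-0.002,-0.024,0],"twist":0,"grip":-1},
    {"linear":[-0.002,-0.024,0],"twist":0,"grip":-1},
    {"linear":[-0.002,-0.024,0],"twist":0,"grip":-1},
    {"linear":[-0.002,-0.024,0],"twist":0,"grip":-1},
    {"linear":[-0.002,-0.024,0],"twist":0,"grip":-1},
    {"linear":[-0.002,-0.024,0],"twist":0,"grip":-1},
    {"linear":[-0.002,-0.024,0],"twist":0,"grip":-1}
  ]
}}

```text
clock: 5.9
tool_pos: [584.7, -45.6, 87.3]
tool_rot: [0.023, 1.0, 0.0, -0.0]
contact_force: [0.2, 1.1, -2.6]
gripper_width: 0.197
gripper_force: 87.7
```

Call:
{"name": "apply_moves", "arguments": {
  "steps": [
    {"linear":[-0.002,-0.024,0],"twist":0,"grip":-1},
    {"linear":[-0.002,-0.024,0],"twist":0,"grip":-1},
    {"linear":[-0.002,-0.024,0],"twist":0,"grip":-1},
    {"linear":[-0.002,-0.024,0],"twist":0,"grip":-1},
    {"linear":[-0.002,-0.024,0],"twist":0,"grip":-1},
    {"linear":[-0.002,-0.024,0],"twist":0,"grip":-1},
    {"linear":[-0.001,-0.024,0],"twist":0,"grip":-1},
    {"linear":[-0.001,-0.02,0],"twist":0,"grip":-1},
    {"linear":[0,0,0],"twist":0,"grip":-1},
    {"linear":[0,0,0],"twist":0,"grip":-1}
  ]
}}

```text
clock: 6.9
tool_pos: [577.8, -138.8, 87.2]
tool_rot: [0.023, 1.0, 0.0, -0.0]
contact_force: [1.0, 0.7, -2.4]
gripper_width: 0.205
gripper_force: 63.5
```

Call:
{"name": "apply_moves", "arguments": {
  "steps": [
    {"linear":[0,-0.02,0],"twist":0,"grip":-1},
    {"linear":[-0.001,-0.02,0],"twist":0,"grip":-1},
    {"linear":[0,-0.015,0],"twist":0,"grip":-1},
    {"linear":[0,0,0],"twist":0,"grip":-1},
    {"linear":[0,0,0],"twist":0,"grip":-1}
  ]
}}

```text
clock: 7.4
tool_pos: [577.2, -166.6, 87.2]
tool_rot: [0.023, 1.0, 0.0, -0.0]
contact_force: [0.1, -0.5, -3.5]
gripper_width: 0.199
gripper_force: 89.9
```

```bash
cat > look.py <<'E'
import sys
from h import *
O=np.array([565,-24.]); a=np.deg2rad(-2.6); B=np.array([[np.cos(a),np.sin(a)],[-np.sin(a),np.cos(a)]])
s=ctrl.get_state(); print("tool",np.round(s["tool_pos"],1),"board",np.round(B@(s["tool_pos"][:2]-O),1),s["gripper_force"].round(1),s["gripper_width"].round(3),s["clock"])
for n in("top","side"):
    p=ctrl.camera(n); save(p,n+sys.argv[1]); c=cloud(p); np.savez(n+"l.npz",c=c)
    for t in sys.argv[2:]:
        for d in ctrl.silhouettes(t,p):
            q=c[d["pixels"]]; q=q[~np.isnan(q[:,0])]
            if len(q) and d["confidence"]>.25: m=np.median(q,0); print(n,t,round(d["confidence"],2),d["pixels"].sum(),np.round(d["at"]),np.round(m),"board",np.round(B@(m[:2]-O)))
E
python3 look.py 1 shard1 scraper
python3 - <<'E'
import cv2,numpy as np
a=cv2.imread('pics/top1.png')[120:260,180:340];b=cv2.imread('pics/side1.png')[100:240,180:340]
cv2.imwrite('pics/c1.png',cv2.resize(np.hstack([a,b]),None,fx=2.5,fy=2.5,interpolation=2))
E
```

```text
Traceback (most recent call last):
  File "look.py", line 4, in <module>
    s=ctrl.get_state(); print("tool",np.round(s["tool_pos"],1),"board",np.round(B@(s["tool_pos"][:2]-O),1),s["gripper_force"].round(1),s["gripper_width"].round(3),s["clock"])
                                                                                                           ^^^^^^^^^^^^^^^^^^^^^^^^
AttributeError: 'float' object has no attribute 'round'
[ WARN:0@0.014] global loadsave.cpp:275 findDecoder imread_('pics/top1.png'): can't open/read file: check file path/integrity
Traceback (most recent call last):
TypeError: 'NoneType' object is not subscriptable
```

```bash
sed -i 's/s\["gripper_force"\].round(1),s\["gripper_width"\].round(3)/round(s["gripper_force"],1)/' look.py
cat > crop.py <<'E'
import cv2,numpy as np,sys
n=sys.argv[1]
a=cv2.imread(f'pics/top{n}.png')[120:260,180:340];b=cv2.imread(f'pics/side{n}.png')[100:240,180:340]
cv2.imwrite(f'pics/c{n}.png',cv2.resize(np.hstack([a,b]),None,fx=2.5,fy=2.5,interpolation=2))
E
python3 look.py 1 shard1 scraper; python3 crop.py 1
```

```text
tool [ 577.2 -166.6   87.2] board [  18.6 -141.9] 89.9 7.4
top shard1 0.64 75 [251. 210.] [500. -47.  49.] board [-64. -26.]
side shard1 0.64 84 [273. 182.] [498. -42.  47.] board [-66. -21.]
side scraper 0.69 736 [260. 154.] [ 564. -153.   74.] board [   5. -129.]
```

View pics/c1.png

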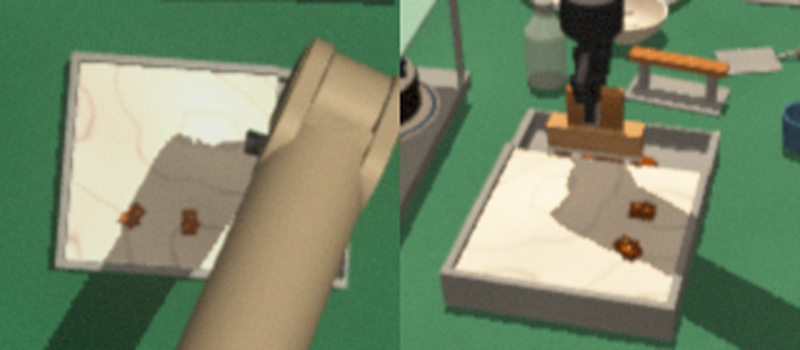

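Four pieces are in the trough. Two remain on the slab, at crop px (132,215) and (189,222). I'll lift and set up the second lane.

Call:
{"name": "apply_moves", "arguments": {
  "steps": [
    {"linear":[0,0,0.04],"twist":0,"grip":-1},
    {"linear":[0,0,0.04],"twist":0,"grip":-1},
    {"linear":[-0.018,0.06,0],"twist":0,"grip":-1},
    {"linear":[-0.018,0.06,0],"twist":0,"grip":-1},
    {"linear":[-0.018,0.06,0],"twist":0,"grip":-1},
    {"linear":[-0.018,0.06,0],"twist":0,"grip":-1},
    {"linear":[-0.018,0.06,0],"twist":0,"grip":-1},
    {"linear":[-0.018,0.06,0],"twist":0,"grip":-1},
    {"linear":[-0.018,0.06,0],"twist":0,"grip":-1},
    {"linear":[0,0.055,0],"twist":0,"grip":-1},
    {"linear":[0,0,0],"twist":0,"grip":-1},
    {"linear":[0,0,0],"twist":0,"grip":-1}
  ]
}}

```text
clock: 8.9
tool_pos: [514.2, 72.0, 127.4]
tool_rot: [0.022, 1.0, -0.0, 0.0]
contact_force: [-0.2, -0.7, -2.3]
gripper_width: 0.199
gripper_force: 90.1
```

Call:
{"name": "apply_moves", "arguments": {
  "steps": [
    {"linear":[0,0,-0.04],"twist":0,"grip":-1},
    {"linear":[0,0,-0.04],"twist":0,"grip":-1},
    {"linear":[0,0,0],"twist":0,"grip":-1},
    {"linear":[-0.001,-0.02,0],"twist":0,"grip":-1},
    {"linear":[-0.001,-0.024,0],"twist":0,"grip":-1},
    {"linear":[-0.001,-0.024,0],"twist":0,"grip":-1},
    {"linear":[-0.001,-0.024,0],"twist":0,"grip":-1},
    {"linear":[-0.001,-0.024,0],"twist":0,"grip":-1},
    {"linear":[-0.001,-0.024,0],"twist":0,"grip":-1},
    {"linear":[-0.001,-0.024,0],"twist":0,"grip":-1},
    {"linear":[-0.001,-0.024,0],"twist":0,"grip":-1},
    {"linear":[-0.001,-0.024,0],"twist":0,"grip":-1}
  ]
}}

```text
clock: 10.1
tool_pos: [509.7, -35.7, 87.3]
tool_rot: [0.023, 1.0, -0.0, -0.0]
contact_force: [-1.2, -0.1, -2.2]
gripper_width: 0.2
gripper_force: 90.1
```

Call:
{"name": "apply_moves", "arguments": {
  "steps": [
    {"linear":[-0.001,-0.024,0],"twist":0,"grip":-1},
    {"linear":[-0.001,-0.024,0],"twist":0,"grip":-1},
    {"linear":[-0.001,-0.024,0],"twist":0,"grip":-1},
    {"linear":[-0.001,-0.024,0],"twist":0,"grip":-1},
    {"linear":[-0.001,-0.024,0],"twist":0,"grip":-1},
    {"linear":[-0.001,-0.024,0],"twist":0,"grip":-1},
    {"linear":[-0.001,-0.024,0],"twist":0,"grip":-1},
    {"linear":[-0.001,-0.024,0],"twist":0,"grip":-1},
    {"linear":[-0.001,-0.024,0],"twist":0,"grip":-1},
    {"linear":[-0.001,-0.024,0],"twist":0,"grip":-1},
    {"linear":[0,0,0],"twist":0,"grip":-1},
    {"linear":[0,0,0],"twist":0,"grip":-1}
  ]
}}

```text
clock: 11.3
tool_pos: [504.7, -154.8, 87.2]
tool_rot: [0.023, 1.0, 0.0, -0.0]
contact_force: [0.3, 0.4, -2.7]
gripper_width: 0.197
gripper_force: 90.0
```

```bash
python3 look.py 2 shard1 scraper; python3 crop.py 2
```

```text
tool [ 504.7 -154.8   87.2] board [ -54.3 -133.4] 90.0 11.3
top shard1 0.48 318 [327. 270.] [ 316. -283.   17.] board [-237. -270.]
top shard1 0.35 376 [150. 219.] [463. 265.  28.] board [-115.  284.]
top scraper 0.44 1106 [358. 211.] [ 496. -363.    6.] board [ -54. -342.]
side scraper 0.58 747 [281. 157.] [ 494. -141.   76.] board [ -66. -120.]
```

View pics/c2.png

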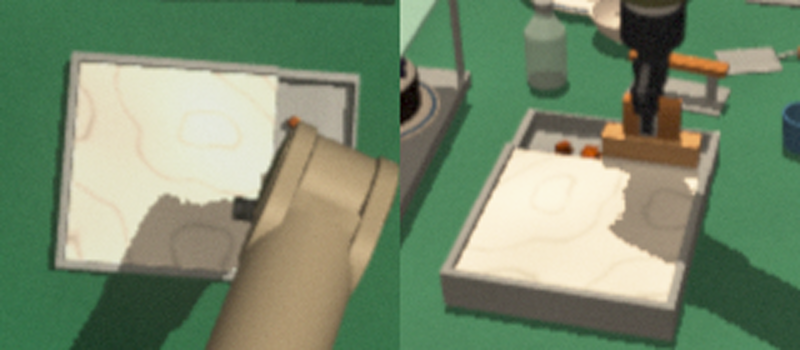

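The slab is clear. I'll carry the scraper towards the rest, then check the trough.

Call:
{"name": "apply_moves", "arguments": {
  "steps": [
    {"linear":[0,0,0.05],"twist":0,"grip":-1},
    {"linear":[0,0,0.05],"twist":0,"grip":-1},
    {"linear":[-0.002,-0.06,0],"twist":-0.05,"grip":-1},
    {"linear":[-0.002,-0.06,0],"twist":-0.05,"grip":-1},
    {"linear":[-0.002,-0.06,0],"twist":-0.047,"grip":-1},
    {"linear":[-0.002,-0.06,0],"twist":0,"grip":-1},
    {"linear":[-0.002,-0.06,0],"twist":0,"grip":-1},
    {"linear":[-0.003,-0.06,0],"twist":0,"grip":-1},
    {"linear":[-0.002,-0.06,0],"twist":0,"grip":-1},
    {"linear":[0,0,0],"twist":0,"grip":-1},
    {"linear":[0,0,0],"twist":0,"grip":-1}
  ]
}}

```text
clock: 12.7
tool_pos: [496.9, -365.2, 137.0]
tool_rot: [0.081, 0.997, -0.0, -0.0]
contact_force: [-0.2, 1.1, -2.5]
gripper_width: 0.198
gripper_force: 90.1
```

```bash
python3 look.py 3 shard1 scraper rest; python3 crop.py 3
```

```text
tool [ 496.9 -365.2  137. ] board [ -52.6 -343.9] 90.1 12.7
top shard1 0.55 64 [300. 190.] [ 560. -184.   17.] board [   2. -160.]
top shard1 0.52 25 [290. 209.] [ 500. -159.   28.] board [ -58. -138.]
top shard1 0.44 60 [287. 221.] [ 467. -153.   27.] board [ -92. -133.]
top shard1 0.41 18 [296. 168.] [ 621. -174.   36.] board [  63. -147.]
top scraper 0.72 233 [366. 201.] [ 523. -354.  127.] board [ -27. -331.]
top rest 0.56 364 [353. 213.] [ 488. -348.    3.] board [ -62. -327.]
side shard1 0.42 45 [265. 161.] [ 560. -187.   15.] board [   2. -163.]
side scraper 0.95 663 [292. 110.] [ 486. -350.  124.] board [ -64. -330.]
side rest 0.65 788 [290. 137.] [ 494. -364.    4.] board [ -55. -343.]
```

View pics/c3.png

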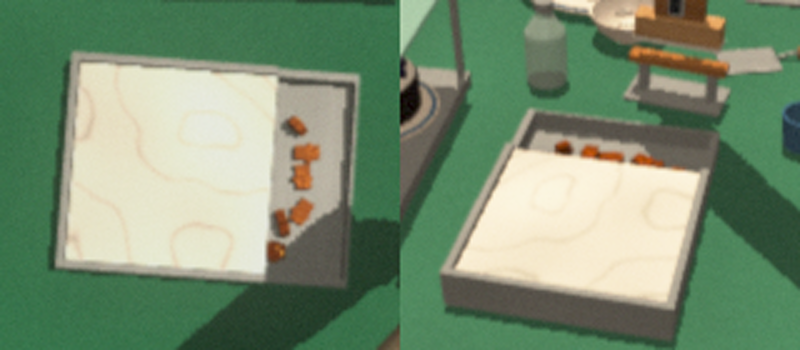

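Run:
```python
from h import *
im=cv2.imread("pics/top3.png").astype(int); c=np.load("topl.npz")["c"]
m=(im[...,2]-im[...,0]>60)&(c[...,1]<-120)&(c[...,1]>-260)&(c[...,0]>420)&(c[...,0]<700)
k,l,s,ce=cv2.connectedComponentsWithStats(m.astype(np.uint8))
O=np.array([565,-24.]); a=np.deg2rad(-2.6); B=np.array([[np.cos(a),np.sin(a)],[-np.sin(a),np.cos(a)]])
for i in range(1,k):
    q=c[l==i]; b=(q[:,:2]-O)@B.T; print(s[i,4],ce[i].round(),np.round(b.mean(0)),b.min(0).round(),b.max(0).round(),np.percentile(q[:,2],[5,50,95]).round())
c=np.load("topl.npz")["c"]; X,Y,z=c[...,0],c[...,1],c[...,2]
m=(X>400)&(X<600)&(Y>-430)&(Y<-310)
for lo,hi in((122,140),(160,190),(172,185)):
    mm=m&(z>lo)&(z<hi); print(lo,mm.sum(),rect(c[mm]) if mm.sum()>5 else "")
```

```text
30 [299. 170.] [  62. -151.] [  54. -163.] [  70. -141.] [14. 33. 38.]
133 [302. 186.] [  16. -164.] [ -12. -180.] [  43. -151.] [ 6. 16. 21.]
65 [300. 204.] [ -41. -164.] [ -56. -179.] [ -25. -151.] [ 6. 16. 22.]
37 [293. 208.] [ -56. -140.] [ -70. -148.] [ -43. -132.] [19. 27. 34.]
39 [290. 220.] [ -92. -133.] [-101. -145.] [ -83. -124.] [16. 30. 37.]
122 135 [ 505.9 -352.5   29.9  112.3   65.5]
160 24 [ 501.6 -355.3   30.6   53.2   49.7]
172 6 [ 505.3 -349.9   13.1   55.9   80.9]
```

Call:
{"name": "apply_moves", "arguments": {
  "steps": [
    {"linear":[0,-0.008,0],"twist":0,"grip":-1},
    {"linear":[0,0,-0.03],"twist":0,"grip":-1},
    {"linear":[0,0,-0.02],"twist":0,"grip":-1},
    {"linear":[0,0,-0.008],"twist":0,"grip":-1},
    {"linear":[0,0,0],"twist":0,"grip":-1},
    {"linear":[0,0,0],"twist":0,"grip":-1}
  ]
}}

```text
clock: 13.7
tool_pos: [497.2, -368.8, 108.2]
tool_rot: [0.081, 0.997, -0.0, -0.0]
contact_force: [0.4, -0.6, -1.6]
gripper_width: 0.198
gripper_force: 90.4
```

Call:
{"name": "apply_moves", "arguments": {
  "steps": [
    {"linear":[0,-0.001,-0.003],"twist":0,"grip":-1},
    {"linear":[0,0,-0.002],"twist":0,"grip":-1},
    {"linear":[0,0,0],"twist":0,"grip":-1}
  ]
}}

```text
clock: 14.0
tool_pos: [497.3, -369.2, 105.8]
tool_rot: [0.081, 0.997, -0.0, 0.0]
contact_force: [0.0, -0.2, -3.5]
gripper_width: 0.205
gripper_force: 90.4
```

Run:
```python
from h import *
p=ctrl.camera("side"); save(p,"side4"); c=cloud(p)
cv2.imwrite("pics/c4.png",cv2.resize(cv2.imread("pics/side4.png")[80:170,240:350],None,fx=5,fy=5,interpolation=2))
print(ctrl.get_state()["contact_force"],ctrl.get_state()["tool_pos"])
```

```text
[-0.30367097 -0.84289902 -2.57608569] [ 497.29144203 -369.23524399  105.85616266]
```

View pics/c4.png

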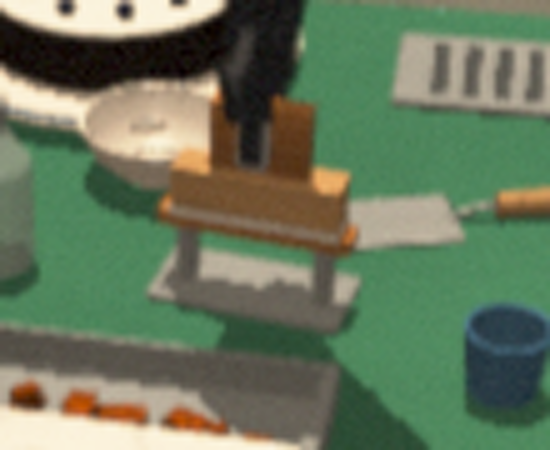

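The scraper hangs centred just above the bar (crop px 260,210), with no contact yet. I'll lower it in 1 mm steps.

Call:
{"name": "apply_moves", "arguments": {
  "steps": [
    {"linear":[0,0,-0.002],"twist":0,"grip":-1},
    {"linear":[0,0,0],"twist":0,"grip":-1},
    {"linear":[0,0,0],"twist":0,"grip":-1}
  ]
}}

```text
clock: 14.35
tool_pos: [497.3, -369.4, 105.4]
tool_rot: [0.081, 0.997, -0.0, 0.0]
contact_force: [-3.1, 0.8, 4.1]
gripper_width: 0.203
gripper_force: 90.8
```

Call:
{"name": "apply_moves", "arguments": {
  "steps": [
    {"linear":[0,0,-0.002],"twist":0,"grip":-1},
    {"linear":[0,0,0],"twist":0,"grip":-1},
    {"linear":[0,0,0],"twist":0,"grip":-1}
  ]
}}

```text
clock: 14.65
tool_pos: [497.3, -369.5, 105.4]
tool_rot: [0.081, 0.997, 0.0, 0.001]
contact_force: [-6.0, 4.6, 12.8]
gripper_width: 0.198
gripper_force: 92.4
```

Call:
{"name": "apply_moves", "arguments": {
  "steps": [
    {"linear":[0,0,0.002],"twist":0,"grip":-1},
    {"linear":[0,0,0],"twist":0,"grip":-0.5},
    {"linear":[0,0,0],"twist":0,"grip":-0.4},
    {"linear":[0,0,0],"twist":0,"grip":0},
    {"linear":[0,0,0],"twist":0,"grip":0},
    {"linear":[0,0,0.03],"twist":0,"grip":0},
    {"linear":[0,0,0.06],"twist":0,"grip":0},
    {"linear":[0,0,0.06],"twist":0,"grip":0.3},
    {"linear":[0,0,0.06],"twist":0,"grip":0.6}
  ],
  "force": 20
}}

```text
clock: 15.55
tool_pos: [497.1, -369.4, 212.2]
tool_rot: [0.081, 0.997, -0.0, 0.0]
contact_force: [-0.3, -0.2, -0.3]
gripper_width: 0.792
gripper_force: 0.0
```

```bash
python3 look.py 5 stand1 scraper
python3 - <<'E'
from h import *
for n in("top","side"):
    c=np.load(n+"l.npz")["c"]; z=c[...,2]; X,Y=c[...,0],c[...,1]; im=cv2.imread(f"pics/{n}5.png").astype(int)
    m=(X>400)&(X<600)&(Y>-430)&(Y<-310)&(im[...,2]-im[...,0]>50)
    for lo,hi in ((92,103),(141,156)):
        mm=m&(z>lo)&(z<hi); print(n,lo,mm.sum(),rect(c[mm]) if mm.sum()>5 else "", np.median(c[mm],0))
    m=(X>400)&(X<680)&(Y>180)&(Y<400)&(z>4)&(z<70); k,l=cv2.connectedComponents(m.astype(np.uint8))
    for i in range(1,k):
        q=c[l==i]
        if len(q)>60:
            xy=q[:,:2]; ctr=xy.mean(0); d=np.linalg.svd(xy-ctr,full_matrices=False)[2][0]
            f=q[q[:,2]>38].mean(0)[:2]; d=-d if (f-ctr)@d>0 else d
            t=(xy-f)@d; w=(xy-f)@[-d[1],d[0]]
            print(n,len(q),"foot",f.round(),"dir",np.rad2deg(np.arctan2(d[1],d[0])).round(1),"t",t.min().round(),t.max().round())
            for a in range(-10,120,10):
                b=(t>=a)&(t<a+10)
                if b.sum()>2: print("   ",a,b.sum(),"w",w[b].min().round(),w[b].max().round(),"ztop",np.percentile(q[b,2],90).round())
            np.save(f"s_{n}{i}.npy",q)
E
```

```text
tool [ 497.1 -369.4  212.2] board [ -52.1 -348.2] 0.0 15.55
top stand1 0.82 380 [151. 173.] [597. 267.  29.] board [ 19. 292.]
top stand1 0.64 338 [150. 221.] [454. 263.  29.] board [-123.  281.]
top scraper 0.81 439 [364. 218.] [ 478. -359.   98.] board [ -72. -338.]
top scraper 0.5 83 [300. 177.] [ 590. -188.   16.] board [  32. -163.]
side stand1 0.89 616 [214. 269.] [594. 270.  27.] board [ 16. 295.]
side stand1 0.75 617 [271. 276.] [462. 274.  26.] board [-116.  293.]
side stand1 0.59 518 [238. 118.] [ 683. -358.   64.] board [ 133. -328.]
side scraper 0.74 762 [290. 114.] [ 496. -359.   96.] board [ -54. -337.]
top 92 178 [ 497.1 -367.6   31.6  119.9   80.6] [ 470.31618214 -363.01098702   96.87080152]
top 141 74 [ 496.7 -368.    17.4   69.    81.4] [ 479.24518229 -364.84474903  149.04399366]
top 376 foot [601. 251.] dir 93.6 t -16.0 106.0
    -10 89 w -27.0 27.0 ztop 54.0
    0 63 w -26.0 26.0 ztop 54.0
    10 11 w -8.0 8.0 ztop 34.0
    20 18 w -14.0 7.0 ztop 33.0
    30 19 w -10.0 7.0 ztop 33.0
    40 19 w -6.0 9.0 ztop 32.0
    50 21 w -7.0 13.0 ztop 28.0
    60 20 w -7.0 8.
[... 866 characters left out ...]
 ztop 51.0
    10 25 w -10.0 8.0 ztop 33.0
    20 29 w -9.0 9.0 ztop 31.0
    30 27 w -9.0 8.0 ztop 31.0
    40 31 w -9.0 8.0 ztop 29.0
    50 29 w -9.0 8.0 ztop 28.0
    60 30 w -8.0 9.0 ztop 26.0
    70 22 w -11.0 12.0 ztop 27.0
    80 55 w -12.0 13.0 ztop 27.0
    90 77 w -12.0 14.0 ztop 26.0
side 569 foot [438. 257.] dir 15.1 t -15.0 100.0
    -10 113 w -30.0 24.0 ztop 53.0
    0 100 w -29.0 24.0 ztop 51.0
    10 31 w -9.0 7.0 ztop 33.0
    20 32 w -10.0 9.0 ztop 31.0
    30 31 w -7.0 8.0 ztop 30.0
    40 33 w -6.0 8.0 ztop 28.0
    50 33 w -6.0 10.0 ztop 27.0
    60 35 w -6.0 10.0 ztop 27.0
    70 36 w -8.0 16.0 ztop 25.0
    80 61 w -10.0 18.0 ztop 27.0
    90 50 w -10.0 17.0 ztop 26.0
```

The scraper lies on the bar within 2 mm of centre. Next is stand A: I'll pinch the outer end of its head lightly.

Call:
{"name": "apply_moves", "arguments": {
  "steps": [
    {"linear":[0.012,0.08,0],"twist":-0.17,"grip":0.3},
    {"linear":[0.012,0.08,0],"twist":-0.17,"grip":0.3},
    {"linear":[0.012,0.08,0],"twist":-0.17,"grip":0.3},
    {"linear":[0.012,0.08,0],"twist":-0.17,"grip":0.3},
    {"linear":[0.012,0.08,0],"twist":-0.17,"grip":0.3},
    {"linear":[0.012,0.08,0],"twist":-0.17,"grip":0.3},
    {"linear":[0.012,0.08,0],"twist":-0.17,"grip":0.3},
    {"linear":[0.012,0.08,0],"twist":-0.17,"grip":0.3},
    {"linear":[0.012,0.08,0],"twist":-0.17,"grip":0.3},
    {"linear":[0.012,0.08,0],"twist":-0.17,"grip":0.3},
    {"linear":[0.012,0.08,0],"twist":0,"grip":0.3},
    {"linear":[0.012,0.08,0],"twist":0,"grip":0.3}
  ]
}}

```text
clock: 17.05
tool_pos: [568.6, 112.5, 208.7]
tool_rot: [0.681, 0.733, -0.001, -0.001]
contact_force: [0.3, 0.7, -0.0]
gripper_width: 0.65
gripper_force: 0.0
```

Call:
{"name": "apply_moves", "arguments": {
  "steps": [
    {"linear":[0.012,0.08,0],"twist":0,"grip":0.1},
    {"linear":[0.012,0.08,0],"twist":0,"grip":0.1},
    {"linear":[0.012,0.08,0],"twist":0,"grip":0.1},
    {"linear":[0.012,0.08,0],"twist":0,"grip":0.1},
    {"linear":[0,0,0],"twist":0,"grip":0.1},
    {"linear":[0,0,0],"twist":0,"grip":0.1},
    {"linear":[0,0,0],"twist":0,"grip":0.1}
  ]
}}

```text
clock: 17.75
tool_pos: [593.2, 269.2, 209.0]
tool_rot: [0.681, 0.732, -0.001, 0.0]
contact_force: [-0.3, -0.3, 0.5]
gripper_width: 0.554
gripper_force: 0.0
```

Call:
{"name": "apply_moves", "arguments": {
  "steps": [
    {"linear":[0.001,0.06,0],"twist":0,"grip":0.1},
    {"linear":[0.001,0.06,0],"twist":0,"grip":0.1},
    {"linear":[0,0.056,-0.04],"twist":0,"grip":0.1},
    {"linear":[0,0,-0.08],"twist":0,"grip":0.1},
    {"linear":[0,0,-0.08],"twist":0,"grip":0.1},
    {"linear":[0,0,-0.08],"twist":0,"grip":0.1},
    {"linear":[0,0,0],"twist":0,"grip":0.1},
    {"linear":[0,0,0],"twist":0,"grip":0.1}
  ]
}}

```text
clock: 18.55
tool_pos: [594.6, 357.4, 70.4]
tool_rot: [0.681, 0.732, -0.001, 0.0]
contact_force: [0.7, 0.3, 1.0]
gripper_width: 0.552
gripper_force: 0.0
```

```bash
python3 look.py 6 stand1
python3 - <<'E'
import cv2
cv2.imwrite("pics/c6.png",cv2.resize(cv2.imread("pics/side6.png")[215:335,150:300],None,fx=4,fy=4,interpolation=2))
E
```

```text
tool [594.6 357.4  70.4] board [ 12.3 382.3] 0.0 18.55
top stand1 0.81 339 [149. 220.] [463. 265.  29.] board [-115.  284.]
top stand1 0.69 335 [155. 174.] [598. 258.  30.] board [ 20. 283.]
top stand1 0.46 48 [298. 203.] [ 517. -184.   16.] board [ -41. -162.]
top stand1 0.41 314 [330. 270.] [ 317. -283.   16.] board [-236. -270.]
top stand1 0.35 9698 [259. 187.] [564. -62.  38.] board [  1. -38.]
top stand1 0.29 1125 [414. 181.] [ 598. -534.   18.] board [  56. -508.]
side stand1 0.79 215 [210. 291.] [593. 342.  24.] board [ 11. 367.]
```

View pics/c6.png

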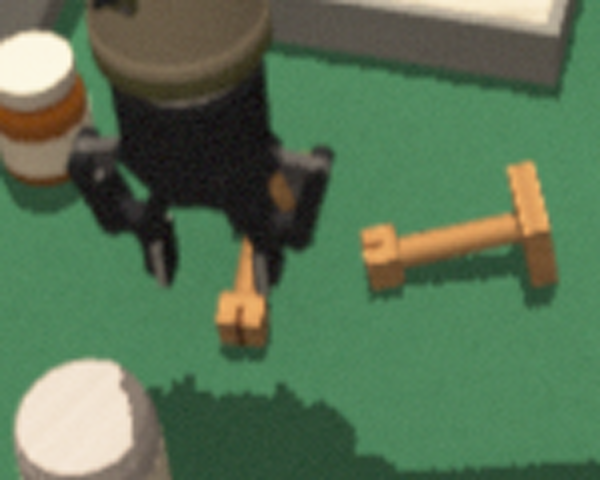

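Run:
```python
from h import *
p=ctrl.camera("side"); c=cloud(p); K=p["mtx"]; T=np.linalg.inv(p["cam_to_world"])
for P in ([594.6,357.4,70.4],[594.6,357.4,20]):
    q=T@np.r_[P,1]; print((K[0,0]*q[0]/-q[2]+K[0,2]-150)*4,(K[1,1]*-q[1]/-q[2]+K[1,2]-215)*4)
z=c[...,2]; im=p["img"].astype(int)
m=(c[...,0]>560)&(c[...,0]<630)&(c[...,1]>325)&(c[...,1]<380)&(z>6)&(z<35)&(im[...,0]-im[...,2]>50)
print(m.sum(),rect(c[m]),c[m].min(0),c[m].max(0),c[m&(z>21)].mean(0))
```

```text
221.33664874613942 281.6564789592917
229.5184604154125 336.29042646336256
131 [592.3 338.9  26.   28.3   4. ] [578.5650599  325.02495436   7.3406294 ] [605.45840393 353.26491235  29.76781418] [592.7443554 341.9125578  25.4148372]
```

The side view shows the head at crop (243,320), 26 mm wide, with the open fingers above it and aligned. I'll descend and pinch.

Call:
{"name": "apply_moves", "arguments": {
  "steps": [
    {"linear":[-0.002,0,-0.05],"twist":0,"grip":0.1},
    {"linear":[0,0,-0.05],"twist":0,"grip":0.1},
    {"linear":[0,0,-0.02],"twist":0,"grip":0.1},
    {"linear":[0,0,0],"twist":0,"grip":-1},
    {"linear":[0,0,0],"twist":0,"grip":-1},
    {"linear":[0,0,0],"twist":0,"grip":-1},
    {"linear":[0,0,0],"twist":0,"grip":-1},
    {"linear":[0,0,0],"twist":0,"grip":-1},
    {"linear":[0,0,0],"twist":0,"grip":-1}
  ],
  "force": 20
}}

```text
clock: 19.7
tool_pos: [593.5, 359.1, 10.3]
tool_rot: [0.68, 0.733, 0.001, 0.0]
contact_force: [0.7, 0.3, -0.3]
gripper_width: 0.295
gripper_force: 19.8
```

Call:
{"name": "apply_moves", "arguments": {
  "steps": [
    {"linear":[0,-0.004,0.03],"twist":0,"grip":-1},
    {"linear":[0,-0.008,0.03],"twist":0,"grip":-1},
    {"linear":[0,-0.012,0.03],"twist":0,"grip":-1},
    {"linear":[0,-0.016,0.03],"twist":0,"grip":-1},
    {"linear":[0,-0.02,0.03],"twist":0,"grip":-1},
    {"linear":[0,-0.02,0.03],"twist":0,"grip":-1},
    {"linear":[0,0,0.03],"twist":0,"grip":-1},
    {"linear":[0,0,0.03],"twist":0,"grip":-1},
    {"linear":[0,0,0.03],"twist":0,"grip":-1},
    {"linear":[0,0,0],"twist":0,"grip":-1},
    {"linear":[0,0,0],"twist":0,"grip":-1}
  ]
}}

```text
clock: 20.8
tool_pos: [593.2, 319.3, 144.8]
tool_rot: [0.68, 0.733, 0.0, -0.0]
contact_force: [-0.3, -0.2, -2.2]
gripper_width: 0.289
gripper_force: 19.9
```

```bash
python3 look.py 7 stand1
python3 - <<'E'
import cv2
cv2.imwrite("pics/c7.png",cv2.resize(cv2.imread("pics/side7.png")[170:320,150:300],None,fx=4,fy=4,interpolation=2))
E
```

```text
tool [593.2 319.3 144.8] board [ 12.6 344.3] 19.9 20.8
top stand1 0.9 416 [149. 172.] [597. 268.  80.] board [ 19. 293.]
top stand1 0.63 365 [149. 221.] [461. 264.  28.] board [-117.  283.]
side stand1 0.94 472 [218. 254.] [588. 274.  72.] board [ 10. 298.]
side stand1 0.71 545 [270. 277.] [466. 275.  26.] board [-112.  294.]
```

View pics/c7.png

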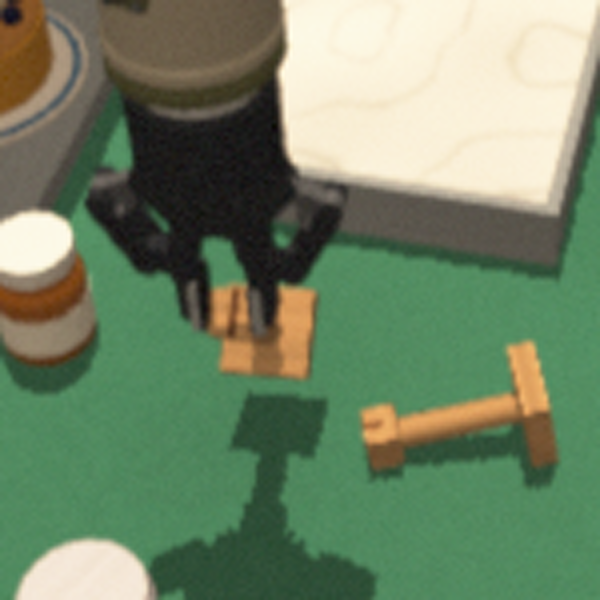

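```bash
cat > tilt.py <<'E'
import sys
from h import *
x0,x1,y0,y1,z0,z1=map(float,sys.argv[1:7])
P=[]
for n in("top","side"):
    p=ctrl.camera(n); c=cloud(p); im=p["img"].astype(int); z=c[...,2]
    m=(c[...,0]>x0)&(c[...,0]<x1)&(c[...,1]>y0)&(c[...,1]<y1)&(z>z0)&(z<z1)&(im[...,0]-im[...,2]>50)
    q=c[m]; print(n,len(q),q.min(0).round(),q.max(0).round(),q.mean(0).round())
    for lo in range(int(z0),int(z1),10):
        s=q[(q[:,2]>=lo)&(q[:,2]<lo+10)]
        if len(s)>3: print("  z",lo,len(s),"y",s[:,1].min().round(),s[:,1].max().round(),"x",s[:,0].min().round(),s[:,0].max().round())
E
python3 tilt.py 550 640 200 360 5 190
```

```text
top 406 [571. 231.  51.] [623. 315. 175.] [596. 267.  93.]
  z 55 44 y 254.0 280.0 x 571.0 621.0
  z 65 83 y 232.0 272.0 x 571.0 621.0
  z 75 125 y 231.0 274.0 x 573.0 623.0
  z 85 22 y 238.0 274.0 x 587.0 622.0
  z 95 14 y 268.0 279.0 x 590.0 602.0
  z 105 20 y 275.0 291.0 x 589.0 600.0
  z 115 13 y 283.0 294.0 x 590.0 602.0
  z 125 10 y 287.0 295.0 x 591.0 603.0
  z 135 28 y 293.0 315.0 x 584.0 606.0
  z 145 39 y 296.0 315.0 x 586.0 609.0
  z 155 5 y 301.0 306.0 x 582.0 602.0
side 448 [566. 238.  51.] [623. 330. 181.] [591. 281.  91.]
  z 45 20 y 276.0 284.0 x 569.0 618.0
  z 55 149 y 258.0 283.0 x 569.0 621.0
  z 65 72 y 242.0 274.0 x 570.0 617.0
  z 75 63 y 238.0 281.0 x 571.0 623.0
  z 85 6 y 273.0 288.0 x 586.0 589.0
  z 125 7 y 317.0 323.0 x 581.0 597.0
  z 135 60 y 314.0 326.0 x 581.0 607.0
  z 145 63 y 303.0 324.0 x 568.0 607.0
  z 155 4 y 315.0 325.0 x 567.0 568.0
```

Stand A hangs from its head, leaning about 28°. That is under 40°, so it should rock upright once set down. I'll carry it to the slab.

Call:
{"name": "apply_moves", "arguments": {
  "steps": [
    {"linear":[0,0,0.03],"twist":0,"grip":-1},
    {"linear":[0,-0.02,0.03],"twist":0,"grip":-1},
    {"linear":[0.004,-0.04,0],"twist":0,"grip":-1},
    {"linear":[0.004,-0.06,0],"twist":0,"grip":-1},
    {"linear":[0.004,-0.07,0],"twist":0,"grip":-1},
    {"linear":[0.004,-0.07,0],"twist":0,"grip":-1},
    {"linear":[0.004,-0.07,0],"twist":0,"grip":-1},
    {"linear":[0.004,-0.07,0],"twist":0,"grip":-1},
    {"linear":[0.004,-0.07,0],"twist":0,"grip":-1},
    {"linear":[0.004,-0.07,0],"twist":0,"grip":-1},
    {"linear":[0.004,-0.06,0],"twist":0,"grip":-1},
    {"linear":[0,0,0],"twist":0,"grip":-1}
  ]
}}

```text
clock: 22.3
tool_pos: [610.7, 9.4, 176.0]
tool_rot: [0.684, 0.729, -0.001, 0.002]
contact_force: [0.4, -1.1, -1.0]
gripper_width: 0.291
gripper_force: 19.8
```

Call:
{"name": "apply_moves", "arguments": {
  "steps": [
    {"linear":[0,-0.04,0],"twist":0,"grip":-1},
    {"linear":[0,0,0],"twist":0,"grip":-1},
    {"linear":[0,0,0],"twist":0,"grip":-1}
  ]
}}

```text
clock: 22.6
tool_pos: [611.0, -2.4, 175.2]
tool_rot: [0.681, 0.732, 0.0, 0.0]
contact_force: [0.7, 1.2, -2.2]
gripper_width: 0.293
gripper_force: 20.6
```

```bash
python3 look.py 8; python3 tilt.py 550 680 -130 60 50 190
```

```text
tool [611.   -2.4 175.2] board [45.  23.7] 20.6 22.6
top 130 [590. -75.  85.] [640. -49. 110.] [611. -63. 100.]
  z 80 4 y -75.0 -72.0 x 592.0 618.0
  z 90 59 y -75.0 -49.0 x 590.0 640.0
  z 100 67 y -72.0 -52.0 x 590.0 639.0
side 429 [587. -71.  67.] [640.  10. 184.] [612. -28. 113.]
  z 60 5 y -28.0 -26.0 x 596.0 632.0
  z 70 36 y -45.0 -20.0 x 587.0 637.0
  z 80 117 y -70.0 -21.0 x 587.0 639.0
  z 90 92 y -71.0 -29.0 x 588.0 640.0
  z 100 33 y -68.0 -26.0 x 590.0 640.0
  z 110 14 y -36.0 -22.0 x 605.0 620.0
  z 120 10 y -26.0 -17.0 x 605.0 618.0
  z 130 14 y -21.0 -10.0 x 604.0 620.0
  z 140 7 y -17.0 -7.0 x 606.0 619.0
  z 150 9 y -1.0 5.0 x 601.0 623.0
  z 160 18 y 3.0 10.0 x 600.0 622.0
  z 170 57 y -15.0 10.0 x 599.0 625.0
  z 180 17 y -15.0 1.0 x 604.0 625.0
```

Call:
{"name": "apply_moves", "arguments": {
  "steps": [
    {"linear":[0,0,-0.03],"twist":0,"grip":-1},
    {"linear":[0,0,-0.02],"twist":0,"grip":-1},
    {"linear":[0,0,-0.01],"twist":0,"grip":-1},
    {"linear":[0,0,0],"twist":0,"grip":-1},
    {"linear":[0,0,0],"twist":0,"grip":-1}
  ]
}}

```text
clock: 23.3
tool_pos: [612.4, 0.1, 146.2]
tool_rot: [0.68, 0.733, 0.002, 0.0]
contact_force: [-2.4, 2.8, 13.4]
gripper_width: 0.287
gripper_force: 25.7
```

```bash
python3 tilt.py 550 680 -130 60 42 190 | grep -A5 -E "top|side"
```

```text
top 113 [589. -70.  50.] [641. -47.  83.] [611. -61.  71.]
  z 62 62 y -70.0 -47.0 x 591.0 639.0
  z 72 46 y -67.0 -52.0 x 590.0 641.0
side 408 [ 586. -103.   42.] [655.  30. 164.] [611. -26.  86.]
  z 42 25 y -103.0 30.0 x 586.0 655.0
  z 52 115 y -58.0 -14.0 x 586.0 638.0
  z 62 93 y -67.0 -30.0 x 586.0 641.0
  z 72 34 y -67.0 -24.0 x 590.0 641.0
  z 82 10 y -31.0 -19.0 x 604.0 618.0
```

Call:
{"name": "apply_moves", "arguments": {
  "steps": [
    {"linear":[0,0,0.004],"twist":0,"grip":-1},
    {"linear":[0,0,0],"twist":0,"grip":-1},
    {"linear":[0,0,0],"twist":0,"grip":0.3},
    {"linear":[0,0,0],"twist":0,"grip":0.3},
    {"linear":[0,0,0],"twist":0,"grip":0.3},
    {"linear":[0,0,0],"twist":0,"grip":0.3},
    {"linear":[0,0,0],"twist":0,"grip":0.3},
    {"linear":[0,0,0],"twist":0,"grip":0.3},
    {"linear":[0,0,0.06],"twist":0,"grip":0.3},
    {"linear":[0,0,0.06],"twist":0,"grip":0.3},
    {"linear":[0,0,0.04],"twist":0,"grip":0.3},
    {"linear":[0,0,0],"twist":0,"grip":0.3}
  ]
}}

```text
clock: 24.6
tool_pos: [612.8, -1.6, 230.3]
tool_rot: [0.681, 0.733, 0.002, 0.002]
contact_force: [-0.4, 0.2, 0.7]
gripper_width: 0.648
gripper_force: 0.0
```

```bash
python3 look.py 9 stand1; python3 tilt.py 540 680 -130 110 42 190
python3 - <<'E'
import cv2
cv2.imwrite("pics/c9.png",cv2.resize(cv2.imread("pics/side9.png")[110:320,150:350],None,fx=2.8,fy=2.8,interpolation=2))
E
```

```text
tool [612.8  -1.6 230.3] board [46.8 24.5] 0.0 24.6
top stand1 0.64 380 [151. 218.] [466. 265.  28.] board [-112.  284.]
top stand1 0.48 44 [296. 169.] [ 621. -175.   30.] board [  63. -148.]
top stand1 0.47 120 [262. 171.] [604. -65.  57.] board [ 41. -39.]
side stand1 0.73 577 [270. 276.] [461. 274.  27.] board [-117.  293.]
side stand1 0.64 471 [239. 176.] [610. -43.  56.] board [ 46. -17.]
top 135 [588. -77.  43.] [638. -53. 155.] [608. -65.  83.]
  z 42 14 y -77.0 -53.0 x 588.0 635.0
  z 52 79 y -77.0 -53.0 x 589.0 638.0
  z 142 35 y -64.0 -53.0 x 601.0 627.0
  z 152 4 y -58.0 -55.0 x 609.0 620.0
side 426 [585. -80.  42.] [638. -21. 150.] [610. -44.  84.]
  z 42 56 y -80.0 -22.0 x 585.0 636.0
  z 52 166 y -80.0 -21.0 x 585.0 638.0
  z 62 18 y -52.0 -39.0 x 604.0 619.0
  z 72 15 y -49.0 -40.0 x 603.0 618.0
  z 82 16 y -51.0 -40.0 x 603.0 617.0
  z 92 19 y -52.0 -41.0 x 603.0 617.0
  z 102 19 y -51.0 -40.0 x 603.0 620.0
  z 112 16 y -52.0 -40.0 x 603.0 619.0
  z 122 11 y -46.0 -38.0 x 603.0 617.0
  z 132 25 y -41.0 -34.0 x 599.0 622.0
  z 142 65 y -67.0 -34.0 x 598.0 625.0
```

View pics/c9.png

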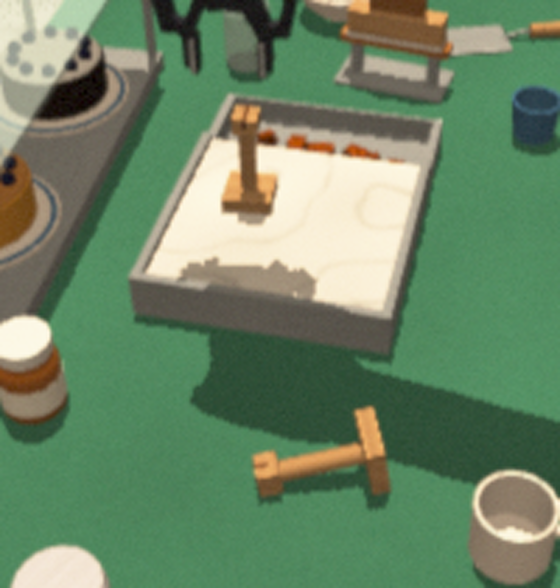

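Stand A now stands upright on the slab (crop px 249,165). Next I'll measure stand B's head.

Run:
```python
from h import *
for n in("top","side"):
    p=ctrl.camera(n); c=cloud(p); im=p["img"].astype(int)
    m=(c[...,0]>400)&(c[...,0]<570)&(c[...,1]>210)&(c[...,1]<330)&(c[...,2]>5)&(im[...,0]-im[...,2]>40)
    q=c[m]; f=q[q[:,2]>38].mean(0)[:2]; d=np.array([np.cos(.35),np.sin(.35)])
    t=(q[:,:2]-f)@d; print(n,"foot",f.round(1),rect(q[q[:,2]>36]))
    h=q[(t>78)&(q[:,2]>20)]; print("head",h.mean(0).round(1),rect(q[t>78]),t.max().round(1))
    s=q[(t>18)&(t<72)&(q[:,2]>18)][:,:2]; e=np.linalg.svd(s-s.mean(0))[2][0]; print("post",s.mean(0).round(1),np.rad2deg(np.arctan(e[1]/e[0])).round(1))
```

```text
top foot [440.3 252.3] [440.4 252.1  40.8  45.3  58.9]
head [524.7 281.8  26. ] [524.4 281.9  21.4  25.7  20.4] 99.8
post [482.1 266.6] 19.6
side foot [437.9 257.6] [439.  254.3  15.8  54.9  19. ]
head [522.7 284.9  25.1] [523.4 283.4  20.7  29.5  23.5] 99.0
post [480.4 271. ] 18.5
```

Call:
{"name": "apply_moves", "arguments": {
  "steps": [
    {"linear":[-0.016,0.06,0],"twist":-0.166,"grip":0.3},
    {"linear":[-0.016,0.06,0],"twist":-0.166,"grip":0.3},
    {"linear":[-0.016,0.06,0],"twist":-0.166,"grip":0.3},
    {"linear":[-0.016,0.06,0],"twist":-0.166,"grip":0.3},
    {"linear":[-0.016,0.06,0],"twist":-0.166,"grip":0.3},
    {"linear":[-0.016,0.06,0],"twist":-0.166,"grip":0.3},
    {"linear":[-0.016,0.06,0],"twist":-0.166,"grip":0.2},
    {"linear":[-0.016,0.06,0],"twist":-0.166,"grip":0.1},
    {"linear":[-0.016,0.06,0],"twist":-0.166,"grip":0.1},
    {"linear":[0,0.04,0],"twist":-0.166,"grip":0.1},
    {"linear":[0,0,0],"twist":0,"grip":0.1},
    {"linear":[0,0,0],"twist":0,"grip":0.1}
  ]
}}

```text
clock: 26.2
tool_pos: [539.1, 288.6, 226.2]
tool_rot: [0.985, 0.171, -0.0, 0.001]
contact_force: [-0.0, -1.1, -0.3]
gripper_width: 0.549
gripper_force: 0.0
```

Call:
{"name": "apply_moves", "arguments": {
  "steps": [
    {"linear":[0,0,-0.08],"twist":0,"grip":0.1},
    {"linear":[0,0,-0.08],"twist":0,"grip":0.1},
    {"linear":[0,0,-0.08],"twist":0,"grip":0.1},
    {"linear":[0,0,-0.08],"twist":0,"grip":0.1},
    {"linear":[0,0,0],"twist":0,"grip":0.1},
    {"linear":[0,0,0],"twist":0,"grip":0.1}
  ]
}}

```text
clock: 26.8
tool_pos: [539.8, 287.2, 67.6]
tool_rot: [0.986, 0.169, -0.0, 0.0]
contact_force: [0.4, -0.2, 0.2]
gripper_width: 0.55
gripper_force: 0.0
```

Run:
```python
from h import *
print(ctrl.get_state()["tool_pos"])
p=ctrl.camera("side"); c=cloud(p); im=p["img"].astype(int)
m=(c[...,0]>400)&(c[...,0]<570)&(c[...,1]>210)&(c[...,1]<330)&(c[...,2]>5)&(im[...,0]-im[...,2]>40)&(c[...,2]<60)
q=c[m]; d=np.array([.944,.33]); t=(q[:,:2]-[438,257])@d; print(rect(q[t>78]),q[t>78].mean(0),m.sum())
```

```text
[539.77916461 287.17795769  67.55000282]
[522.5 283.5  21.2  27.7  18.7] [520.79297419 287.415868    22.08836198] 527
```

Stand B hasn't moved, so I'll descend and pinch.

Call:
{"name": "apply_moves", "arguments": {
  "steps": [
    {"linear":[-0.001,0,-0.05],"twist":0,"grip":0.1},
    {"linear":[0,0,-0.05],"twist":0,"grip":0.1},
    {"linear":[0,0,-0.015],"twist":0,"grip":0.1},
    {"linear":[0,0,0],"twist":0,"grip":-1},
    {"linear":[0,0,0],"twist":0,"grip":-1},
    {"linear":[0,0,0],"twist":0,"grip":-1},
    {"linear":[0,0,0],"twist":0,"grip":-1},
    {"linear":[0,0,0],"twist":0,"grip":-1},
    {"linear":[0,0,0],"twist":0,"grip":-1}
  ],
  "force": 20
}}

```text
clock: 27.75
tool_pos: [540.0, 289.1, 10.9]
tool_rot: [0.985, 0.17, 0.001, -0.0]
contact_force: [-0.2, -0.5, 7.2]
gripper_width: 0.288
gripper_force: 20.1
```

Call:
{"name": "apply_moves", "arguments": {
  "steps": [
    {"linear":[-0.004,-0.001,0.03],"twist":0,"grip":-1},
    {"linear":[-0.007,-0.003,0.03],"twist":0,"grip":-1},
    {"linear":[-0.011,-0.004,0.03],"twist":0,"grip":-1},
    {"linear":[-0.015,-0.005,0.03],"twist":0,"grip":-1},
    {"linear":[-0.019,-0.007,0.03],"twist":0,"grip":-1},
    {"linear":[-0.019,-0.007,0.03],"twist":0,"grip":-1},
    {"linear":[0,0,0.04],"twist":0,"grip":-1},
    {"linear":[0,0,0.04],"twist":0,"grip":-1},
    {"linear":[0,0,0.04],"twist":0,"grip":-1},
    {"linear":[0,0,0.03],"twist":0,"grip":-1},
    {"linear":[0,0,0],"twist":0,"grip":-1},
    {"linear":[0,0,0],"twist":0,"grip":-1}
  ]
}}

```text
clock: 28.95
tool_pos: [500.9, 275.3, 174.2]
tool_rot: [0.985, 0.17, 0.0, -0.0]
contact_force: [-0.1, -0.3, -1.8]
gripper_width: 0.288
gripper_force: 21.8
```

```bash
python3 tilt.py 400 560 200 340 5 220
```

```text
top 307 [400. 213.  11.] [494. 311. 189.] [439. 249. 167.]
  z 135 6 y 220.0 263.0 x 407.0 422.0
  z 145 25 y 215.0 261.0 x 405.0 430.0
  z 155 90 y 213.0 263.0 x 400.0 459.0
  z 165 122 y 215.0 274.0 x 400.0 491.0
  z 175 46 y 219.0 274.0 x 411.0 494.0
  z 185 16 y 257.0 276.0 x 474.0 493.0
side 481 [400. 214. 125.] [491. 313. 220.] [435. 256. 162.]
  z 125 31 y 242.0 271.0 x 401.0 417.0
  z 135 26 y 221.0 269.0 x 401.0 419.0
  z 145 54 y 217.0 268.0 x 400.0 436.0
  z 155 140 y 218.0 283.0 x 401.0 485.0
  z 165 164 y 214.0 289.0 x 400.0 491.0
  z 175 61 y 257.0 286.0 x 469.0 485.0
```

Stand B was lifted but didn't swing down. I'll lower it to near the counter and ease the grip.

Call:
{"name": "apply_moves", "arguments": {
  "steps": [
    {"linear":[0,0,-0.06],"twist":0,"grip":-1},
    {"linear":[0,0,-0.06],"twist":0,"grip":-1},
    {"linear":[0,0,-0.06],"twist":0,"grip":-1},
    {"linear":[0,0,-0.03],"twist":0,"grip":-1},
    {"linear":[0,0,0],"twist":0,"grip":-1},
    {"linear":[0,0,0],"twist":0,"grip":-0.46},
    {"linear":[0,0,0],"twist":0,"grip":-0.46},
    {"linear":[0,0,0],"twist":0,"grip":-0.46}
  ]
}}

```text
clock: 29.85
tool_pos: [502.0, 275.6, 70.6]
tool_rot: [0.985, 0.17, 0.001, -0.001]
contact_force: [0.1, 0.0, 0.0]
gripper_width: 0.291
gripper_force: 22.3
```

```bash
python3 tilt.py 380 560 200 340 5 220
```

```text
top 337 [391. 215.  12.] [497. 277.  85.] [433. 249.  50.]
  z 5 4 y 239.0 270.0 x 421.0 430.0
  z 15 18 y 220.0 271.0 x 415.0 434.0
  z 25 20 y 218.0 269.0 x 412.0 439.0
  z 35 73 y 216.0 267.0 x 394.0 454.0
  z 45 131 y 215.0 265.0 x 391.0 474.0
  z 55 43 y 226.0 270.0 x 404.0 477.0
  z 65 26 y 257.0 277.0 x 465.0 494.0
  z 75 21 y 256.0 277.0 x 479.0 497.0
side 554 [388. 214.   5.] [488. 332. 162.] [428. 257.  45.]
  z 5 34 y 244.0 274.0 x 407.0 429.0
  z 15 40 y 221.0 272.0 x 400.0 430.0
  z 25 62 y 222.0 272.0 x 394.0 430.0
  z 35 116 y 214.0 271.0 x 389.0 440.0
  z 45 182 y 216.0 272.0 x 388.0 465.0
  z 55 61 y 244.0 285.0 x 407.0 488.0
  z 65 37 y 256.0 285.0 x 468.0 486.0
  z 75 17 y 262.0 284.0 x 473.0 486.0
```

It swung to about 45° of lean during the move. A couple of sharp vertical moves should swing it further.

Call:
{"name": "apply_moves", "arguments": {
  "steps": [
    {"linear":[0,0,0.1],"twist":0,"grip":-1},
    {"linear":[0,0,0.1],"twist":0,"grip":-1},
    {"linear":[0,0,0],"twist":0,"grip":-1},
    {"linear":[0,0,-0.09],"twist":0,"grip":-1},
    {"linear":[0,0,0],"twist":0,"grip":-1},
    {"linear":[0,0,0.09],"twist":0,"grip":-1},
    {"linear":[0,0,0],"twist":0,"grip":-1},
    {"linear":[0,0,-0.09],"twist":0,"grip":-1},
    {"linear":[0,0,0.09],"twist":0,"grip":-1},
    {"linear":[0,0,0],"twist":0,"grip":-1},
    {"linear":[0,0,0],"twist":0,"grip":-1}
  ]
}}

```text
clock: 31.05
tool_pos: [502.3, 275.5, 171.1]
tool_rot: [0.986, 0.169, 0.001, -0.001]
contact_force: [-0.2, 0.2, -1.5]
gripper_width: 0.286
gripper_force: 21.5
```

```bash
python3 tilt.py 380 560 200 340 5 220
```

```text
top 308 [444. 233.  67.] [506. 294. 181.] [474. 262.  91.]
  z 65 15 y 240.0 292.0 x 480.0 506.0
  z 75 127 y 235.0 294.0 x 444.0 506.0
  z 85 118 y 233.0 286.0 x 446.0 487.0
  z 95 10 y 259.0 270.0 x 472.0 487.0
  z 105 7 y 263.0 273.0 x 475.0 481.0
  z 115 10 y 260.0 268.0 x 480.0 491.0
  z 125 7 y 261.0 277.0 x 480.0 488.0
  z 155 4 y 258.0 265.0 x 489.0 492.0
  z 165 6 y 259.0 264.0 x 492.0 497.0
side 566 [440. 234.  67.] [504. 298. 176.] [473. 274.  96.]
  z 65 50 y 249.0 298.0 x 453.0 502.0
  z 75 205 y 239.0 298.0 x 440.0 500.0
  z 85 147 y 234.0 288.0 x 440.0 480.0
  z 95 26 y 267.0 278.0 x 468.0 485.0
  z 105 24 y 265.0 279.0 x 472.0 490.0
  z 115 24 y 268.0 279.0 x 474.0 487.0
  z 125 21 y 270.0 281.0 x 478.0 491.0
  z 135 21 y 272.0 282.0 x 480.0 493.0
  z 145 11 y 277.0 288.0 x 484.0 502.0
  z 155 25 y 282.0 289.0 x 483.0 504.0
  z 165 11 y 270.0 284.0 x 483.0 487.0
```

The lean is now about 17°. I'll carry it to the slab.

Call:
{"name": "apply_moves", "arguments": {
  "steps": [
    {"linear":[0,-0.01,0.03],"twist":0,"grip":-1},
    {"linear":[0.006,-0.03,0],"twist":0,"grip":-1},
    {"linear":[0.01,-0.05,0],"twist":0,"grip":-1},
    {"linear":[0.01,-0.06,0],"twist":0,"grip":-1},
    {"linear":[0.012,-0.06,0],"twist":0,"grip":-1},
    {"linear":[0.012,-0.06,0],"twist":0,"grip":-1},
    {"linear":[0.012,-0.06,0],"twist":0,"grip":-1},
    {"linear":[0.012,-0.06,0],"twist":0,"grip":-1},
    {"linear":[0.01,-0.05,0],"twist":0,"grip":-1},
    {"linear":[0.002,-0.03,0],"twist":0,"grip":-1},
    {"linear":[0,0,0],"twist":0,"grip":-1},
    {"linear":[0,0,0],"twist":0,"grip":-1}
  ]
}}

```text
clock: 32.35
tool_pos: [544.1, 40.7, 184.3]
tool_rot: [0.986, 0.17, 0.0, -0.0]
contact_force: [0.2, 1.0, -1.6]
gripper_width: 0.29
gripper_force: 21.5
```

```bash
python3 look.py 10; python3 tilt.py 460 585 -20 110 52 220
```

```text
tool [544.1  40.7 184.3] board [-23.8  63.7] 21.5 32.35
top 12 [502.   1.  93.] [514.   7. 106.] [507.   5.  99.]
  z 92 11 y 1.0 7.0 x 502.0 514.0
side 448 [482.   3.  78.] [549.  67. 190.] [519.  44. 112.]
  z 72 12 y 51.0 65.0 x 501.0 532.0
  z 82 121 y 14.0 67.0 x 485.0 549.0
  z 92 136 y 3.0 61.0 x 482.0 534.0
  z 102 30 y 16.0 51.0 x 493.0 527.0
  z 112 18 y 35.0 45.0 x 514.0 530.0
  z 122 20 y 38.0 47.0 x 516.0 533.0
  z 132 19 y 36.0 47.0 x 520.0 537.0
  z 142 23 y 37.0 49.0 x 522.0 540.0
  z 152 21 y 38.0 50.0 x 525.0 540.0
  z 162 17 y 45.0 59.0 x 525.0 545.0
  z 172 26 y 37.0 57.0 x 523.0 548.0
  z 182 5 y 41.0 65.0 x 528.0 543.0
```

Call:
{"name": "apply_moves", "arguments": {
  "steps": [
    {"linear":[0,0,-0.03],"twist":0,"grip":-1},
    {"linear":[0,0,-0.025],"twist":0,"grip":-1},
    {"linear":[0,0,-0.012],"twist":0,"grip":-1},
    {"linear":[0,0,0],"twist":0,"grip":-1},
    {"linear":[0,0,0],"twist":0,"grip":-1}
  ]
}}

```text
clock: 33.05
tool_pos: [544.2, 40.5, 150.3]
tool_rot: [0.985, 0.17, -0.0, -0.0]
contact_force: [-0.5, 0.7, 1.2]
gripper_width: 0.288
gripper_force: 21.6
```

Call:
{"name": "apply_moves", "arguments": {
  "steps": [
    {"linear":[0,0,-0.002],"twist":0,"grip":-1},
    {"linear":[0,0,0],"twist":0,"grip":0.2},
    {"linear":[0,0,0],"twist":0,"grip":0.2},
    {"linear":[0,0,0],"twist":0,"grip":0.2},
    {"linear":[0,0,0],"twist":0,"grip":0.2},
    {"linear":[0,0,0],"twist":0,"grip":0.2},
    {"linear":[0,0,0],"twist":0,"grip":0.2},
    {"linear":[0,0,0.06],"twist":0,"grip":0.2},
    {"linear":[0,0,0.06],"twist":0,"grip":0.2},
    {"linear":[0,0,0.06],"twist":0,"grip":0.2},
    {"linear":[0,0.02,0.02],"twist":0,"grip":0.2}
  ]
}}

```text
clock: 34.15
tool_pos: [545.5, 48.5, 253.0]
tool_rot: [0.986, 0.168, 0.002, 0.0]
contact_force: [1.0, 0.9, 0.3]
gripper_width: 0.602
gripper_force: 0.0
```

Call:
{"name": "apply_moves", "arguments": {
  "steps": [
    {"linear":[-0.01,0.08,0],"twist":0,"grip":0.2},
    {"linear":[-0.01,0.08,0],"twist":0,"grip":0.2},
    {"linear":[-0.01,0.08,0],"twist":0,"grip":0.2},
    {"linear":[-0.01,0.08,0],"twist":0,"grip":0.2},
    {"linear":[-0.01,0.08,0],"twist":0,"grip":0.2},
    {"linear":[-0.01,0.08,0],"twist":0,"grip":0.2},
    {"linear":[0,0,0],"twist":0,"grip":0.2},
    {"linear":[0,0,0],"twist":0,"grip":0.2}
  ]
}}

```text
clock: 34.95
tool_pos: [513.3, 291.9, 248.6]
tool_rot: [0.985, 0.171, -0.001, 0.001]
contact_force: [-0.1, -0.5, 0.0]
gripper_width: 0.602
gripper_force: 0.0
```

```bash
python3 look.py 11 stand1 scraper shard1; python3 tilt.py 460 585 -30 110 42 220; python3 tilt.py 585 680 -130 60 42 220;  python3 -c "
import cv2,numpy as np
a=cv2.imread('pics/top11.png')[120:260,210:400];b=cv2.imread('pics/side11.png')[80:220,190:380]
cv2.imwrite('pics/c11.png',cv2.resize(np.hstack([a,b]),None,fx=2.1,fy=2.1,interpolation=2))"
```

```text
tool [513.3 291.9 248.6] board [-66.  313.2] 0.0 34.95
top stand1 0.86 294 [227. 203.] [509.  29.  57.] board [-58.  50.]
top stand1 0.65 318 [253. 171.] [607. -50.  57.] board [ 43. -24.]
top scraper 0.95 579 [364. 210.] [ 495. -361.  100.] board [ -55. -340.]
top shard1 0.66 376 [168. 120.] [748. 222.  82.] board [172. 254.]
top shard1 0.63 80 [302. 205.] [ 519. -184.   15.] board [ -39. -162.]
top shard1 0.61 50 [301. 188.] [ 563. -186.   16.] board [   5. -162.]
top shard1 0.45 51 [293. 208.] [ 501. -161.   25.] board [ -58. -140.]
top shard1 0.44 23 [294. 170.] [ 620. -175.   32.] board [  62. -148.]
side stand1 0.95 505 [266. 197.] [510.  39.  56.] board [-58.  60.]
side stand1 0.54 49 [234. 180.] [630. -30.  54.] board [65. -3.]
side scraper 0.93 759 [288. 116.] [ 494. -358.   96.] board [ -55. -337.]
side scraper 0.29 346 [344. 151.] [ 317. -265.   30.] board [-236. -252.]
top 307 [480.  -2.  42.] [543.  62. 156.] [511.  29.  83.]
  z 42 44 y 4.0 62.0 x 480.0 543.0
  z 52 171 y -2.0 61.0 x 482.0 543.0
  z 142 77 y 17.0 45.0 x 498.0 529.0
  z 152 11 y 17.0 40.0 x 501.0 526.0
side 486 [480.  -2.  43.] [545.  64. 151.] [510.  38.  84.]
  z 42 73 y -2.0 64.0 x 480.0 545.0
  z 52 189 y 0.0 62.0 x 480.0 544.0
  z 62 17 y 33.0 43.0 x 503.0 518.0
  z 72 16 y 32.0 41.0 x 504.0 517.0
  z 82 15 y 35.0 42.0 x 504.0 518.0
  z 92 16 y 34.0 42.0 x 504.0 518.0
  z 102 18 y 34.0 42.0 x 504.0 518.0
  z 112 16 y 34.0 41.0 x 504.0 518.0
  z 122 15 y 36.0 46.0 x 499.0 523.0
  z 132 32 y 36.0 48.0 x 495.0 523.0
  z 142 79 y 17.0 49.0 x 496.0 525.0
top 298 [586. -77.  42.] [638. -25. 156.] [609. -51.  85.]
  z 42 34 y -76.0 -26.0 x 586.0 638.0
  z 52 164 y -77.0 -25.0 x 588.0 638.0
  z 62 4 y -70.0 -34.0 x 607.0 624.0
  z 142 74 y -64.0 -38.0 x 601.0 624.0
  z 152 16 y -64.0 -41.0 x 601.0 623.0
side 51 [619. -76.  44.] [638. -21.  58.] [630. -36.  53.]
  z 42 14 y -69.0 -22.0 x 621.0 637.0
  z 52 37 y -76.0 -21.0 x 619.0 638.0
```

View pics/c11.png

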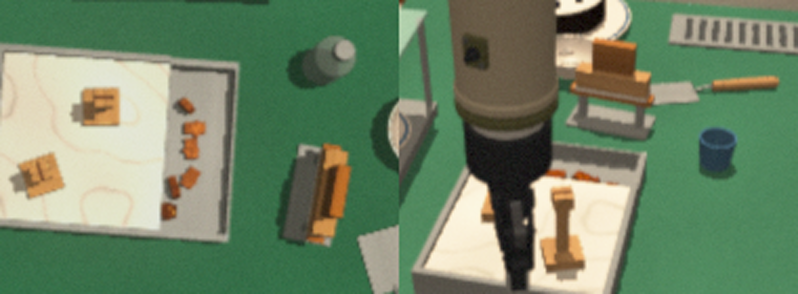

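Both stands are upright (px 100,105 and 40,175 in the left half). All six pieces are in the trough, and the scraper sits on the bar at (320,195). I'm handing in.

```bash
python3 -c "
from station import ctrl
print(ctrl.hand_in())"
```

```text
the job is handed in; nothing more can be done
None
```

The job is handed in (no verdict returned): at the last look all six pieces of brittle were in the trough, both stands were upright on the slab, and the scraper lay centred on its bar.

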